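Shut and lock the match box on the hearth

ROBOT

A 6-joint arm with a two-finger parallel gripper is mounted at the origin on the work surface. World frame = base frame: x ahead of the robot, y to its left, z up, the work surface at z = 0. Lengths are in m, angles in degrees, forces in N, time in s.
With the tool pointing down it reaches from about 0.25 to 0.725 m from the base axis. Payload 9.7 kg.
Tool frame: the origin (TCP) lies on the centre line of the jaws, within the pads' length; the fingertips stand 22 mm ahead of it and the grasp point (between the pads) lies 3 mm ahead of it; z points along the fingers, y is the direction in which the jaws open and shut (so a half turn about z gives the same grasp; the last joint's range is limited). The gripper opens to 85 mm and grips with 20 to 120 N. Pads are 22 mm wide; open, the fingers measure 114 mm over their backs; the gripper's body (76 mm by 85 mm) begins 54 mm behind the grasp point. The pads swing forward as they close: fully open they stand 13 mm farther back than shut.
Start: joints at [-67.494, 4.979, 10.078, 95.1, 0, 90], TCP at [0.211, -0.508, 0.253] pointing down, gripper open.
Joint ranges: [-179.16, 179.16], [-48.56, 103.87], [-65.8, 70.77], [-126.05, 130.52], [-82.76, 87.17], [-180, 180]. Speed limits (degrees/s): [127.2, 127.2, 147.25, 180, 180, 180].

INTERFACE

Orientations are given as [roll, pitch, yaw] about the fixed x, y, z axes, in that order (R = Rz(yaw) Ry(pitch) Rx(roll)).
In Python, from workcell import get_obs, camera, camera_params, job_done gives the robot as it stands.
- The arm moves only by the tool servo_tool, never from a script. Its argument "steps" is a list of rows, each an object of numbers: "x", "y", "z": the shift along the world's x, y, z in mm; "yaw": the turn about the world's z in degrees. A call has 1 to 12 rows; each row is the pose to reach, as a shift and turn from the pose measured when the call began; what a row does not reach only later rows make up. A row lasts 1/8 s, in which the tool goes at most 62.5 mm and 10.7 degrees, less where a joint would pass 70% of its speed; a pose out of reach is approached as far as the arm can. A call with a gripper value outside its range is refused whole. "grip" is the finger opening in mm, from 0 to 85.4, set as the call begins (left out, the last holds). The fingers move at their own pace and stop on an object; "grip_force" is the grip in N (left out, the last holds). Time passes only in rows, so rows that repeat a pose let the fingers close. It gives the time, the measured TCP pose, the force and the opening at its end, in the units of the state.
- get_obs(): the state, without advancing time (a new reading comes with each control period).
- camera(name): name is "scene" or "top"; returns (picture, depth): 384x512x3 uint8, red, green, blue; 384x512 float32, m along the optical axis (not along the pixel's ray), 0 where there is no reading.
- camera_params(name): a dict with "intrinsics" (3x3 intrinsics, pixels), "D" ([k1, k2, p1, p2, k3] as OpenCV has them; the pictures are not rectified), "rvec" (rotation vector, rad) and "tvec" (3), from world to camera coordinates, as OpenCV has them. Camera axes: x right, y down, z forward; pixel columns grow to the right and rows downward; lengths in m; the calibration is good to about 2 mm. A picture is of the moment at which its call begins. camera_params takes no time and is no camera call.
- job_done(): hands the job in, once; it reports no verdict.
The state is a dict: "time": time; "q": joint angles; "qd": joint speeds; "joint_efforts": joint torques, N m; "ee_pos": TCP position; "tcp_rot": TCP orientation; "wrist_force": force on the tool from outside, world axes, zero at the start; "torque": the same for the moment, N m; "opening": finger opening in m.
Only numpy, scipy, OpenCV 4.12 (cv2) and the standard library are available. Lean on these libraries where they do the work, as an engineer would, in place of code of your own. Each camera call takes 0.05 s, during which the arm holds its last target.

TASK

Put the fireplace matches out of reach: slide the turquoise lid of the wooden match box fully shut over the matches, then press the brass catch's paddle all the way down so that its other end tips up behind the lid and locks it. Leave the paddle down and the lid shut, and do not shift or topple the vase, lantern, coaster or dish around the box.

Things in the scene. Friction and masses are not known exactly. Their poses are not given: they have to be found in the camera images.
- matchbox: Wooden match box fixed to the shelf, 100 (x) x 224 (y) x 75 mm high, open on top; origin under its centre, z up. The match compartment is the -y half (y from -105 to 0 mm); the empty bay where the open lid parks is the +y half. The end wall at -y is the stop for the shut lid. Two side walls along y carry lips (up to 75 mm high) that hold the lid down. The catch is on the +x side.
- lid (a joint): Position of the sliding lid in m: 0 = fully shut (against the -y end wall), 0.095 = fully open. Opening moves it along the box's +y. It stays where it is left; moving it takes 1 to 2 N. It starts open, 60 to 95 mm.
- lid_grip (a point): Centre of the top face of the lid's dark wooden grip, 96 mm above the shelf; axes as the box's. The grip is an upright bar in the middle of the lid, 60 mm long along box x, 16 mm thick along box y, standing 26 mm above the lid's flat top (which is 70 mm above the shelf). The lid is a turquoise board, 91 (x) x 112 (y) x 8 mm. Shut, this point lies at box (0, -49) mm.
- catch (a joint): Angle of the brass rocker catch in rad: 0 = paddle up, nose down, 0.5 = paddle fully down, nose fully up. It starts at 0 to 0.05. It turns about a pin parallel to box y at box (58, 19) mm, 50 mm above the shelf. Friction holds it where it is left; pressing the paddle takes about 2 N until its stop. While the lid is more than about 5 mm open it lies over the nose and the catch cannot be tipped; if the nose is up first, the lid cannot shut.
- tab_top (a point): Centre of the top face of the catch's paddle, 36 (x) x 40 (y) mm, 8 mm thick, outside the box's +x wall: at box (102, 19) mm and 65 mm above the shelf when up, (104, 19) mm and 42 mm when fully down. Press it straight down from above. Its z axis is normal to the paddle (tilted 0.25 rad from vertical at either end of its travel).
- nose_top (a point): Top of the upturned nose at the catch's other end, 12 x 14 mm, in the bay: at box (4, 19) mm, 51 mm above the shelf when down (beneath the lid), at (11, 19) mm, 76 mm when up (behind the shut lid's trailing edge, with about 5 mm to spare).
- vase: Black clay wedding vase with two spouts joined by a bridge, 108 mm across, 186 mm high, loose; origin under its centre. Stands beyond one end of the box.
- lantern: White ceramic candleholder-shaped electric lantern with an orange push button on its saucer, 112 mm across, 151 mm high, loose; origin under its centre. Stands beyond the other end of the box.
- coaster: Round juniper wood coaster, 96 mm across, 10 mm thick, loose; origin under its centre.
- dish: Round green glass dish on a tiny wooden turntable, 110 mm across, 52 mm high, loose as one piece; origin under its centre.
Things that resemble listed ones, but are neither listed nor needed, are in the scene too. Leave any blue or pink look-alike of the vase alone.

How it is judged:
By the outcome, as a careful person would: the job done as asked, in the order asked, and still so for the second after the job is handed in, with the robot touching nothing.
It also fails if it takes over 38 s, if anything falls off the work surface, if the arm or the gripper's body presses on something with over 40 N, if the wrist force passes 120 N, or if a joint passes its speed limit or range.

## Working session

There is one attempt and no reset: what is moved stays moved. The work goes in short steps, Python scripts to look and compute and a tool call to move; the robot and the scene stay as the last step left them, time stands still between calls to the robot, and variables do not carry over. Pictures are saved under pics/ and viewed, and the job is handed in when it is done.

Besides the shell and the picture viewer there is one more tool, called after "Emit:" as name(argument=value, ...), one argument or row to a line, values as JSON. servo_tool: Moves the arm, as the interface text tells. Its arguments: {"type":"object","properties":{"steps":{"type":"array"},"grip":{"type":"number"},"grip_force":{"type":"number"}},"required":["steps"]}

```bash
mkdir -p pics; ls
cat > h.py <<'E'
import numpy as np,cv2
from workcell import *
def snap(n,f):
    im,d=camera(n); cv2.imwrite(f'pics/{f}.png',cv2.cvtColor(im,cv2.COLOR_RGB2BGR)); np.savez(f'pics/{f}.npz',im=im,d=d); return im,d
def P(n):
    p=camera_params(n); K=np.array(p['intrinsics'],float).reshape(3,3);D=np.array(p['D'],float);R=cv2.Rodrigues(np.array(p['rvec'],float))[0];t=np.array(p['tvec'],float).ravel();return K,D,R,t
def ray(n,uv,z):
    K,D,R,t=P(n); uv=np.array(uv,float).reshape(-1,1,2); q=cv2.undistortPoints(uv,K,D).reshape(-1,2)
    d=np.c_[q,np.ones(len(q))]@R; c=-R.T@t
    return c+d*((z-c[2])/d[:,2])[:,None]
def pts(n,d):
    K,D,R,t=P(n);v,u=np.mgrid[:d.shape[0],:d.shape[1]]
    q=cv2.undistortPoints(np.c_[u.ravel(),v.ravel()].astype(float).reshape(-1,1,2),K,D).reshape(-1,2)
    z=d.ravel(); return ((np.c_[q,np.ones(len(q))]*z[:,None]-t)@R).reshape(*d.shape,3)
def proj(n,X):
    K,D,R,t=P(n);return cv2.projectPoints(np.array(X,float).reshape(-1,1,3),cv2.Rodrigues(R)[0],t,K,D)[0].reshape(-1,2)
E
python3 - <<'E'
from h import *
snap('scene','s0');snap('top','t0')
o=get_obs();print({k:np.round(v,3) for k,v in o.items()})
E
```

```text
pics
{'time': np.float64(0.1), 'q': array([-6.7496e+01,  5.0090e+00,  1.0039e+01,  9.5098e+01, -2.0000e-03,
        9.0000e+01]), 'qd': array([ 0.058, -0.052,  0.212,  0.004,  0.03 , -0.019]), 'joint_efforts': array([ 3.0000e-03, -5.2156e+01,  4.6565e+01,  1.6000e-02,  0.0000e+00,
       -0.0000e+00]), 'ee_pos': array([ 0.21 , -0.508,  0.253]), 'tcp_rot': array([-1.79933e+02,  2.00000e-03,  2.25050e+01]), 'wrist_force': array([ 0.414, -0.224, -0.161]), 'torque': array([ 0.   , -0.037, -0.018]), 'opening': np.float64(0.085)}
```

View pics/s0.png

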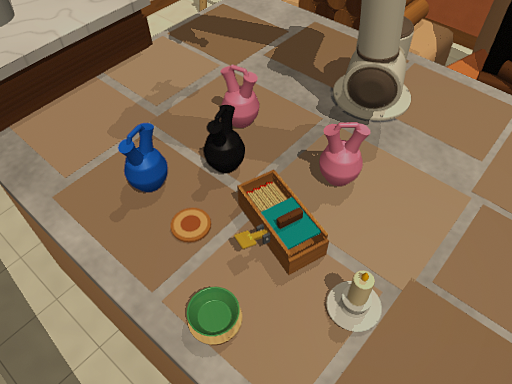

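View pics/t0.png

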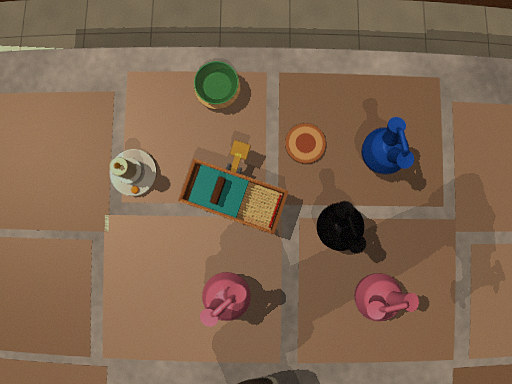

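The scene view shows the box with its turquoise lid at (288,222), the grip at (289,217) and the brass paddle at (248,240). In the top view the lid is at (217,190), the grip at (218,190), the paddle at (240,150), the vase at (340,228) and the lantern at (132,172). Next I measure these.

```bash
cat > m.py <<'E'
from h import *
def meas(f,n='top'):
    z=np.load(f'pics/{f}.npz');im,d=z['im'],z['d'];X=pts(n,d)
    hsv=cv2.cvtColor(im,cv2.COLOR_RGB2HSV);H,S,V=cv2.split(hsv)
    roi=np.zeros(H.shape,bool)
    if n=='top': roi[130:245,165:300]=1
    else: roi[165:275,225:335]=1
    out={}
    teal=roi&(H>75)&(H<100)&(S>100)
    br=roi&(H>18)&(H<30)&(S>170)&(V>120)
    h=X[...,2]
    for k,m in dict(teal=teal&(abs(h-.07)<.01),grip=roi&(h>.088)&(h<.105),brass=br&(h>.03),boxtop=roi&(h>.06)&(h<.085)).items():
        m=m.astype(np.uint8); 
        nn,l,st,_=cv2.connectedComponentsWithStats(m)
        if nn<2: print(n,k,'none');continue
        i=1+np.argmax(st[1:,4]);mm=l==i
        p=X[mm]; r=cv2.minAreaRect((p[:,:2]*1000).astype(np.float32))
        v,u=np.nonzero(mm)
        print(n,k,st[i,4],'px',u.mean().round(1),v.mean().round(1),'xyz',np.round(p.mean(0)*1000,1),'zr',np.round(np.percentile(h[mm],[5,50,95])*1000,1),'rect',np.round(r[0],1),np.round(r[1],1),round(r[2],1))
if __name__=='__main__':
    import sys
    for a in sys.argv[1:]:
        meas(a,'top' if a[0]=='t' else 'scene')
E
python3 m.py t0 s0
python3 - <<'E'
from h import *
for a in('top','scene'):
    K,D,R,t=P(a);print(a,-R.T@t,K[0,0])
for a,n in(('t0','top'),('s0','scene')):
    im=cv2.imread(f'pics/{a}.png'); c=im[140:240,170:300] if n=='top' else im[165:275,225:335]
    cv2.imwrite(f'pics/{a}c.png',cv2.resize(c,None,fx=5,fy=5,interpolation=cv2.INTER_CUBIC))
E
```

```text
top teal 1705 px 218.2 190.7 xyz [585.6 133.8  70.7] zr [68.  70.7 73.6] rect [586.1 134.4] [111.4  84.5] 71.6
top grip 212 px 217.0 189.4 xyz [586.6 134.1  96.3] zr [92.8 96.3 99.3] rect [586.9 134.4] [16.1 59.6] 71.6
top brass 240 px 238.6 152.9 xyz [670.8  90.8  63.5] zr [55.  64.4 69.5] rect [663.1  93.2] [36.5 65. ] 73.2
top boxtop 2625 px 225.5 192.4 xyz [582.1 117.8  72. ] zr [67.7 71.6 77.3] rect [583.5  99.6] [222.  115.9] 71.7
scene teal 1303 px 291.1 223.5 xyz [587.  141.7  69.5] zr [67.3 69.5 71.9] rect [584.2 136.8] [113.   83.8] 71.7
scene grip 202 px 289.4 215.9 xyz [588.7 137.2  94.2] zr [89.9 94.9 97. ] rect [587.9 136. ] [16.9 58.4] 70.9
scene brass 324 px 248.4 237.8 xyz [673.8  95.4  66.9] zr [52.3 62.9 68.6] rect [849.9 247.5] [537.6  68.3] 40.1
scene boxtop 2509 px 283.7 216.9 xyz [583.8 117.6  70.4] zr [62.6 70.  76.3] rect [581.9  97. ] [220.3 118. ] 71.8
top [0.51741386 0.05475992 1.03163271] 440.55938678713846
scene [1.03368637 0.44663431 0.82898239] 428.43471502050824
```

```bash
python3 -c "
import cv2
a=cv2.imread('pics/t0c.png');b=cv2.imread('pics/s0c.png');print(a.shape,b.shape)"
```

```text
(500, 650, 3) (550, 550, 3)
```

View pics/t0c.png

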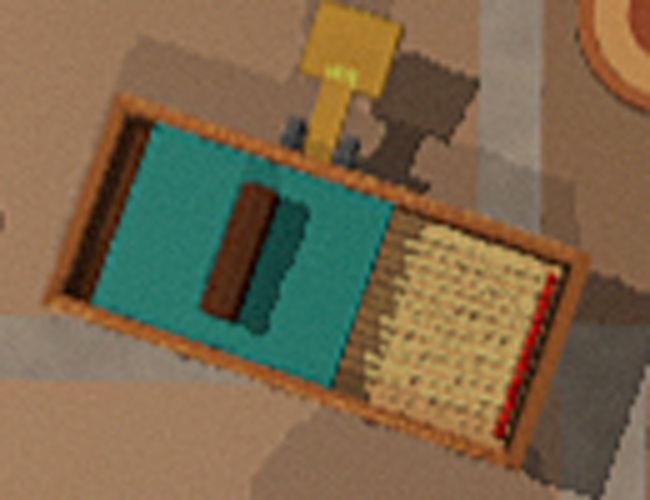

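View pics/s0c.png

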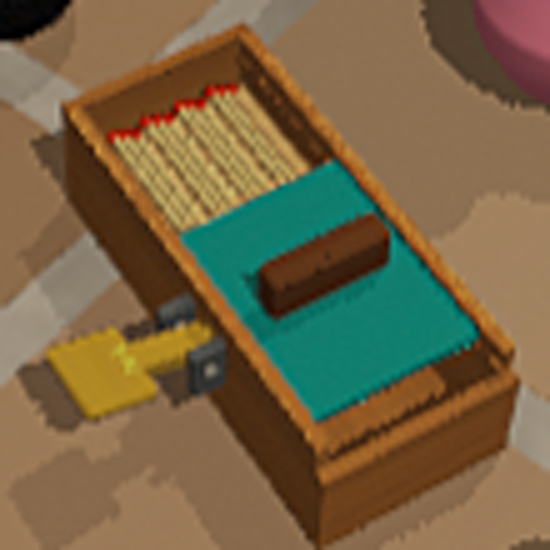

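Run:
```python
from h import *
c=ray('top',np.array([[118,95],[590,258],[520,468],[45,303]])/5+[170,140],.075)*1000
print(c.round(1),c.mean(0).round(1))
B=c.mean(0)[:2]
z=np.load('pics/t0.npz');X=pts('top',z['d'])*1000
a=np.radians(71.6);ey=np.array([np.cos(a),np.sin(a)]);ex=np.array([ey[1],-ey[0]])
def tob(p): p=np.array(p)[:2]-B;return np.round([p@ex,p@ey],1)
print('grip',tob([586.8,134.6]),'paddle wall')
for n,(u,v,r) in dict(vase=(343,228,40),lantern=(132,172,30),coaster=(305,143,25),dish=(217,84,28)).items():
    s=X[v-r:v+r,u-r:u+r].reshape(-1,3);s=s[s[:,2]>6]
    print(n,'ctr',np.round((s.min(0)+s.max(0))/2),'max z',s[:,2].max().round(),'box',tob((s.min(0)+s.max(0))/2))
for n,b in dict(shutgrip=(0,-49),tab=(102,19)).items(): print(n,np.round(B+b[0]*ex+b[1]*ey,1))
# box-only walls: height>72 no paddle
m=(X[...,2]>71.5)&(X[...,2]<80);m[:130]=0;m[245:]=0;m[:,:170]=0;m[:,300:]=0
p=X[m][:,:2];q=np.c_[(p-B)@ex,(p-B)@ey];q=q[(abs(q[:,0])<60)]
print('wall ext',np.percentile(q,[.5,99.5],axis=0).round(1))
# plate part of paddle
hsv=cv2.cvtColor(z['im'],cv2.COLOR_RGB2HSV);H,S,V=cv2.split(hsv)
m=(H>18)&(H<30)&(S>170)&(X[...,2]>30)&(X[...,2]<80);m[:130]=0;m[200:]=0;m[:,:220]=0;m[:,260:]=0
p=X[m];q=np.c_[(p[:,:2]-B)@ex,(p[:,:2]-B)@ey,p[:,2]];print('brass box',np.percentile(q,[1,50,99],axis=0).round(1)); q=q[q[:,0]>86];print(np.percentile(q,[1,50,99],axis=0).round(1))
```

```text
[[654.3 188.9  75. ]
 [585.6 -18.7  75. ]
 [494.   10.8  75. ]
 [562.5 218.7  75. ]] [574.1  99.9  75. ]
grip [ 1.1 36.9] paddle wall
vase ctr [509. -94. 519.] max z 1032.0 box [  -0.6 -204.2]
lantern ctr [608. 236. 519.] max z 1032.0 box [-10.5 140. ]
coaster ctr [641. -28. 519.] max z 1032.0 box [ 103.7 -100.2]
dish ctr [702. 128. 519.] max z 1032.0 box [112.9  66.8]
shutgrip [558.6  53.4]
tab [676.9  85.7]
wall ext [[ -48.7 -108. ]
 [  51.1  106.9]]
brass box [[ 55.3   2.9  52. ]
 [ 98.2  21.7  64.3]
 [118.8  39.9  71.3]]
[[ 86.8   2.9  59.5]
 [103.9  21.6  65.7]
 [118.8  40.   71.6]]
```

Run:
```python
from h import *
z=np.load('pics/t0.npz');d=z['d'];X=pts('top',d)*1000;B=np.array([574.1,99.9])
a=np.radians(71.6);ey=np.array([np.cos(a),np.sin(a)]);ex=np.array([ey[1],-ey[0]])
for n,(u,v,r) in dict(vase=(343,228,32),lantern=(132,172,26),coaster=(305,143,22),dish=(217,84,26),pink=(226,297,32)).items():
    s=X[v-r:v+r,u-r:u+r][d[v-r:v+r,u-r:u+r]>.1]
    for lo,hi in((5,60),(60,115),(115,200)):
        t=s[(s[:,2]>lo)&(s[:,2]<hi)]
        if len(t)<5: continue
        q=np.c_[(t[:,:2]-B)@ex,(t[:,:2]-B)@ey]; print(n,lo,hi,len(t),q.min(0).round(),q.max(0).round(),t[:,2].max().round())
```

```text
vase 5 60 72 [ -74. -354.] [ 104. -176.] 60.0
vase 60 115 1094 [ -38. -294.] [  65. -191.] 115.0
vase 115 200 873 [ -32. -285.] [  62. -204.] 189.0
lantern 5 60 1292 [-94. 187.] [ 46. 325.] 60.0
lantern 60 115 131 [-43. 226.] [ -3. 245.] 115.0
lantern 115 200 291 [-42. 226.] [ -3. 265.] 150.0
coaster 5 60 1274 [ 115. -164.] [239. -47.] 18.0
dish 5 60 1787 [178.  66.] [306. 206.] 58.0
pink 5 60 51 [-302. -131.] [-143.   31.] 60.0
pink 60 115 1198 [-263. -108.] [-160.   -4.] 115.0
pink 115 200 808 [-261.  -92.] [-163.  -20.] 189.0
```

Emit:
servo_tool(
  steps=[
    {"x":30,"y":50,"z":5,"yaw":8},
    {"x":60,"y":104,"z":5,"yaw":18},
    {"x":90,"y":156,"z":5,"yaw":28},
    {"x":120,"y":208,"z":5,"yaw":38},
    {"x":150,"y":260,"z":5,"yaw":46},
    {"x":180,"y":312,"z":5,"yaw":49},
    {"x":210,"y":364,"z":5,"yaw":49},
    {"x":240,"y":416,"z":5,"yaw":49},
    {"x":270,"y":468,"z":5,"yaw":49},
    {"x":300,"y":520,"z":5,"yaw":49},
    {"x":330,"y":572,"z":5,"yaw":49},
  ],
  grip=0,
)

```text
time: 1.48
ee_pos: [0.5411, 0.066, 0.2574]
tcp_rot: [-179.9, 0.0, 71.5]
wrist_force: [-0.4, -1.7, 0.6]
opening: -0.0003
```

Emit:
servo_tool(
  steps=[
    {"x":27,"y":48,"z":0},
    {"x":55,"y":96,"z":-20},
    {"x":55,"y":96,"z":-60},
    {"x":55,"y":96,"z":-100},
    {"x":55,"y":96,"z":-135},
    {"x":55,"y":96,"z":-158},
    {"x":55,"y":96,"z":-158},
    {"x":55,"y":96,"z":-158},
  ],
)

```text
schema error: expected keys x, y, z, yaw
```

Run:
```python
from h import *
snap('scene','s1')
im=cv2.imread('pics/s1.png');cv2.imwrite('pics/s1c.png',cv2.resize(im[120:300,200:360],None,fx=3.3,fy=3.3))
```

```text
(no output)
```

View pics/s1c.png

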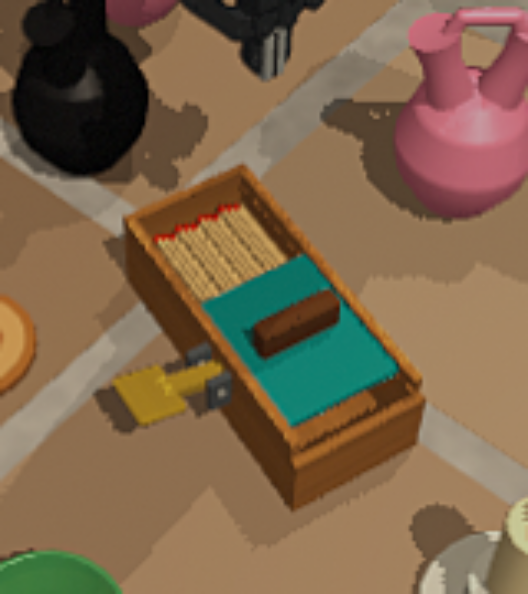

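The call was refused because each row needs all four keys. The scene is unchanged: the gripper is high and the grip bar is at about (290,217). I'll resend the move.

Emit:
servo_tool(
  steps=[
    {"x":27,"y":48,"z":0,"yaw":0},
    {"x":55,"y":96,"z":-20,"yaw":0},
    {"x":55,"y":96,"z":-60,"yaw":0},
    {"x":55,"y":96,"z":-100,"yaw":0},
    {"x":55,"y":96,"z":-135,"yaw":0},
    {"x":55,"y":96,"z":-158,"yaw":0},
    {"x":55,"y":96,"z":-158,"yaw":0},
    {"x":55,"y":96,"z":-158,"yaw":0},
  ],
)

```text
time: 2.52
ee_pos: [0.5988, 0.1671, 0.0988]
tcp_rot: [-179.9, -0.1, 71.7]
wrist_force: [0.3, -0.5, 0.6]
opening: 0.0003
```

Run:
```python
from h import *
snap('scene','s2')
im=cv2.imread('pics/s2.png');cv2.imwrite('pics/s2c.png',cv2.resize(im[120:300,200:360],None,fx=3.3,fy=3.3))
```

```text
(no output)
```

View pics/s2c.png

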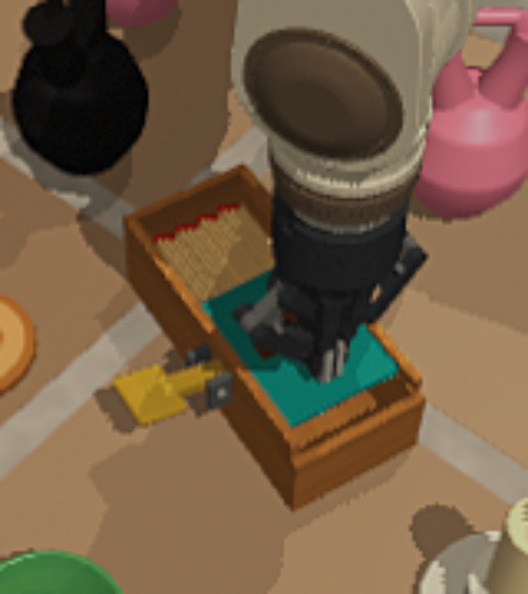

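Frame s2 shows the closed fingers behind the grip, at crop (330,370), just above the lid and clear of the walls. I'll push along box -y.

Emit:
servo_tool(
  steps=[
    {"x":-3,"y":-8,"z":0,"yaw":0},
    {"x":-6,"y":-18,"z":0,"yaw":0},
    {"x":-9,"y":-27,"z":0,"yaw":0},
    {"x":-12,"y":-36,"z":0,"yaw":0},
    {"x":-15,"y":-45,"z":0,"yaw":0},
    {"x":-18,"y":-54,"z":0,"yaw":0},
    {"x":-21,"y":-63,"z":0,"yaw":0},
    {"x":-24,"y":-72,"z":0,"yaw":0},
    {"x":-27,"y":-80,"z":0,"yaw":0},
    {"x":-29,"y":-86,"z":0,"yaw":0},
    {"x":-30,"y":-89,"z":0,"yaw":0},
    {"x":-30,"y":-89,"z":0,"yaw":0},
  ],
)

```text
time: 4.08
ee_pos: [0.5688, 0.0779, 0.0991]
tcp_rot: [-179.9, -0.1, 71.7]
wrist_force: [-0.1, 0.4, 0.7]
opening: 0.0001
```

Run:
```python
from h import *
snap('scene','s3')
im=cv2.imread('pics/s3.png');cv2.imwrite('pics/s3c.png',cv2.resize(im[120:300,200:360],None,fx=3.3,fy=3.3))
```

```text
(no output)
```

View pics/s3c.png

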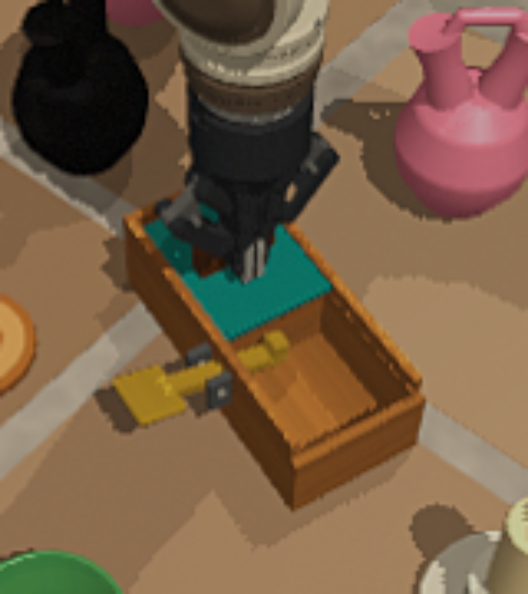

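The lid has moved with the fingers and is nearly shut, and the nose is visible at crop (275,345). I'll creep on until the stop.

Emit:
servo_tool(
  steps=[
    {"x":-1,"y":-2,"z":0,"yaw":0},
    {"x":-1,"y":-4,"z":0,"yaw":0},
    {"x":-2,"y":-6,"z":0,"yaw":0},
    {"x":-2,"y":-6,"z":0,"yaw":0},
  ],
)

```text
time: 4.62
ee_pos: [0.5674, 0.0734, 0.0991]
tcp_rot: [-179.9, -0.3, 71.7]
wrist_force: [4.4, 9.1, -3.5]
opening: 0.0001
```

Emit:
servo_tool(
  steps=[
    {"x":-1,"y":-3,"z":0,"yaw":0},
    {"x":-1,"y":-3,"z":0,"yaw":0},
  ],
)

```text
time: 4.88
ee_pos: [0.5673, 0.0732, 0.0992]
tcp_rot: [-179.9, -0.7, 71.9]
wrist_force: [6.1, 17.0, -3.7]
opening: 0.0001
```

Emit:
servo_tool(
  steps=[
    {"x":2,"y":7,"z":0,"yaw":0},
    {"x":4,"y":12,"z":10,"yaw":0},
    {"x":4,"y":12,"z":35,"yaw":0},
    {"x":40,"y":15,"z":50,"yaw":0},
    {"x":80,"y":15,"z":50,"yaw":0},
    {"x":110,"y":15,"z":50,"yaw":0},
    {"x":110,"y":15,"z":50,"yaw":0},
    {"x":110,"y":15,"z":50,"yaw":0},
  ],
)

```text
time: 5.88
ee_pos: [0.6769, 0.0881, 0.1494]
tcp_rot: [-179.9, -0.7, 71.8]
wrist_force: [-0.5, -0.1, 0.7]
opening: -0.0003
```

```bash
python3 - <<'E'
from h import *
snap('scene','s4');snap('top','t4')
im=cv2.imread('pics/s4.png');a=cv2.resize(im[120:300,200:360],None,fx=2.5,fy=2.5)
im=cv2.imread('pics/t4.png');b=cv2.resize(im[110:250,160:310],None,fx=2.5,fy=2.5)
b=cv2.copyMakeBorder(b,0,450-350,0,0,cv2.BORDER_CONSTANT)
cv2.imwrite('pics/c4.png',np.hstack([a,b]))
E
python3 m.py s4 t4
```

```text
scene teal 785 px 277.7 203.0 xyz [562.3  84.2  69.4] zr [67.  69.4 71.8] rect [558.   59.4] [113.8  83.9] 70.8
scene grip 88 px 274.9 188.5 xyz [550.   65.1  93.8] zr [88.8 94.7 96.8] rect [553.4  60.7] [17.1 42.7] 70.2
scene brass 328 px 248.5 237.8 xyz [672.6  94.5  64.5] zr [53.  63.3 68.1] rect [850.3 248. ] [536.3  68.1] 40.1
scene boxtop 1643 px 281.2 209.9 xyz [572.3 102.   70.5] zr [62.1 70.3 76.4] rect [582.7  99.6] [220.4 117.7] 71.7
top teal none
top grip none
top brass none
top boxtop 47 px 186.1 201.7 xyz [560.4 202.9  75.6] zr [72.6 75.6 78.7] rect [560.3 203. ] [29.9  6.9] 72.6
```

View pics/c4.png

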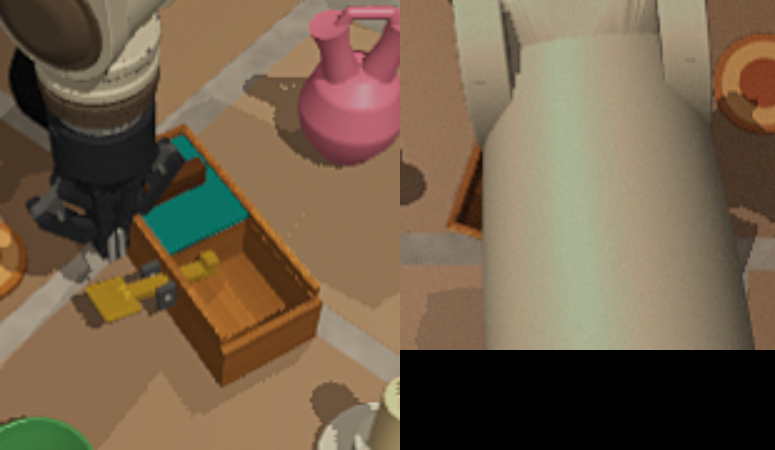

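The lid is shut and the fingers are over the brass paddle. Now I press straight down.

Emit:
servo_tool(
  steps=[
    {"x":0,"y":0,"z":-20,"yaw":0},
    {"x":0,"y":0,"z":-45,"yaw":0},
    {"x":0,"y":0,"z":-56,"yaw":0},
    {"x":0,"y":0,"z":-61,"yaw":0},
    {"x":0,"y":0,"z":-66,"yaw":0},
    {"x":0,"y":0,"z":-70,"yaw":0},
    {"x":0,"y":0,"z":-74,"yaw":0},
    {"x":0,"y":0,"z":-78,"yaw":0},
    {"x":0,"y":0,"z":-80,"yaw":0},
    {"x":0,"y":0,"z":-80,"yaw":0},
  ],
)

```text
time: 7.22
ee_pos: [0.6765, 0.0882, 0.0695]
tcp_rot: [-179.9, -0.7, 71.9]
wrist_force: [0.9, -0.5, 0.6]
opening: -0.0001
```

Emit:
servo_tool(
  steps=[
    {"x":0,"y":0,"z":-3,"yaw":0},
    {"x":0,"y":0,"z":-5,"yaw":0},
    {"x":0,"y":0,"z":-7,"yaw":0},
    {"x":0,"y":0,"z":-7,"yaw":0},
  ],
)

```text
time: 7.72
ee_pos: [0.6771, 0.0884, 0.0662]
tcp_rot: [179.9, -0.8, 71.9]
wrist_force: [-7.1, -1.9, 22.5]
opening: 0.0001
```

Run:
```python
from h import *
snap('scene','s5')
im=cv2.imread('pics/s5.png');a=cv2.resize(im[160:280,210:340],None,fx=4.5,fy=4.5)
cv2.imwrite('pics/c5.png',a)
```

```text
(no output)
```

View pics/c5.png

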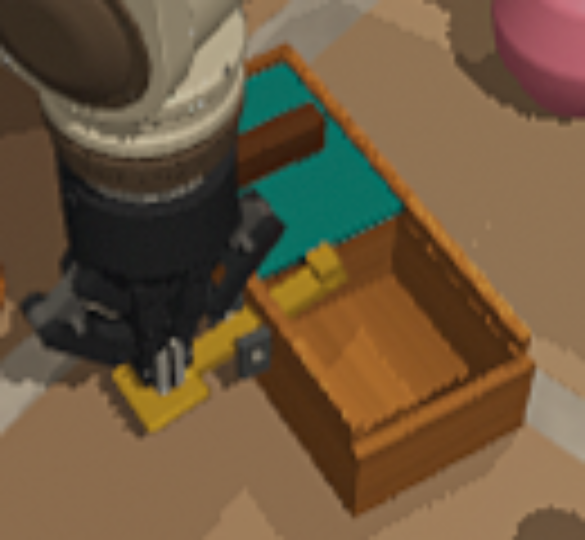

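The paddle is down against its stop at 22 N, and the nose is up behind the lid at crop (325,260). I'll lift straight up and retreat.

Emit:
servo_tool(
  steps=[
    {"x":0,"y":0,"z":15,"yaw":0},
    {"x":0,"y":0,"z":60,"yaw":0},
    {"x":0,"y":0,"z":120,"yaw":0},
    {"x":0,"y":0,"z":170,"yaw":0},
    {"x":-40,"y":-30,"z":190,"yaw":0},
    {"x":-80,"y":-80,"z":190,"yaw":0},
    {"x":-120,"y":-130,"z":190,"yaw":0},
    {"x":-160,"y":-180,"z":190,"yaw":0},
    {"x":-200,"y":-230,"z":190,"yaw":0},
    {"x":-240,"y":-280,"z":190,"yaw":0},
    {"x":-280,"y":-330,"z":190,"yaw":0},
    {"x":-280,"y":-330,"z":190,"yaw":0},
  ],
)

```text
time: 9.28
ee_pos: [0.3949, -0.2438, 0.2566]
tcp_rot: [179.9, -0.8, 71.6]
wrist_force: [0.0, 0.0, 0.4]
opening: 0.0002
```

```bash
python3 - <<'E'
from h import *
a,_=snap('scene','s6');b,_=snap('top','t6')
im=cv2.imread('pics/s6.png');a=cv2.resize(im[160:280,210:340],None,fx=3,fy=3)
im=cv2.imread('pics/t6.png');b=cv2.resize(im[135:245,170:300],None,fx=3,fy=3)
b=cv2.copyMakeBorder(b,0,a.shape[0]-b.shape[0],0,0,cv2.BORDER_CONSTANT)
cv2.imwrite('pics/c6.png',np.hstack([a,b]))
z=np.load('pics/t6.npz');d=z['d'];X=pts('top',d)*1000
B=np.array([574.1,99.9]);an=np.radians(71.6);ey=np.array([np.cos(an),np.sin(an)]);ex=np.array([ey[1],-ey[0]])
q=np.dstack([(X[...,:2]-B)@ex,(X[...,:2]-B)@ey,X[...,2]])
H,S,V=cv2.split(cv2.cvtColor(z['im'],cv2.COLOR_RGB2HSV))
br=(H>18)&(H<30)&(S>150)&(d>.1)
for n,(x0,x1) in dict(paddle=(86,125),nose=(0,20)).items():
    m=br&(q[...,0]>x0)&(q[...,0]<x1)&(abs(q[...,1]-19)<25)&(q[...,2]>25)
    print(n,m.sum(),np.percentile(q[m],[2,50,98],axis=0).round(1))
m=(abs(q[...,2]-96)<5)&(abs(q[...,0])<40)&(abs(q[...,1])<100);print('grip',np.median(q[m],0).round(1))
m=(H>75)&(H<100)&(S>100)&(abs(q[...,2]-70)<8)&(abs(q[...,0])<60)&(abs(q[...,1])<130);print('lid y',np.percentile(q[m][:,1],[.5,99.5]).round(1))
a=np.load('pics/t0.npz')['im'].astype(int)
for n,(u,v,r) in dict(vase=(343,228,32),lantern=(132,172,26),coaster=(305,143,22),dish=(217,84,26)).items():
    s=np.s_[v-r:v+r,u-r:u+r];e=abs(a[s]-z['im'][s]).mean();print(n,'diff',e.round(2))
print(get_obs()['time'])
E
python3 m.py s6
```

```text
paddle 169 [[ 87.    3.1  37.7]
 [102.2  20.8  43.4]
 [118.5  40.3  49.3]]
nose 32 [[ 2.8 15.6 58.4]
 [10.1 20.5 74.2]
 [19.6 27.3 80.4]]
grip [  0.9 -45.4  96.3]
lid y [-100.9    9.1]
vase diff 7.97
lantern diff 2.84
coaster diff 3.36
dish diff 3.06
9.375
scene teal 1136 px 271.2 198.2 xyz [561.3  64.1  69.5] zr [67.2 69.5 71.9] rect [558.2  59. ] [114.  84.] 71.4
scene grip 178 px 269.1 190.3 xyz [562.9  59.3  94.6] zr [89.6 95.1 97.9] rect [561.8  58.2] [17.7 58.9] 71.1
scene brass 363 px 248.9 242.2 xyz [672.9  95.4  48.7] zr [37.8 43.6 53.6] rect [850.2 248.2] [536.3  67.6] 40.1
scene boxtop 2351 px 273.7 204.8 xyz [572.3  80.   70.5] zr [62.4 70.2 76.4] rect [582.6  98. ] [219.9 117.7] 71.8
```

View pics/c6.png

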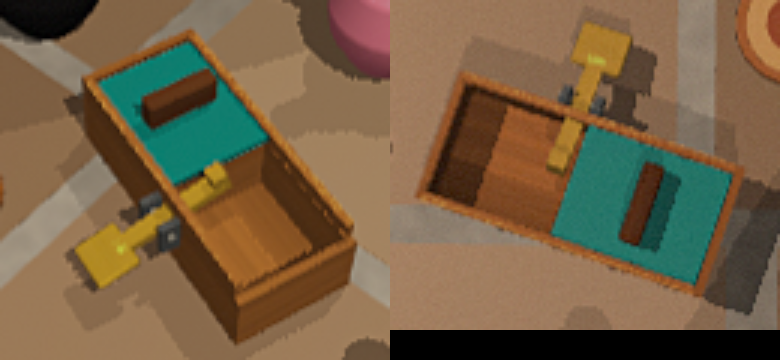

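View pics/t6.png

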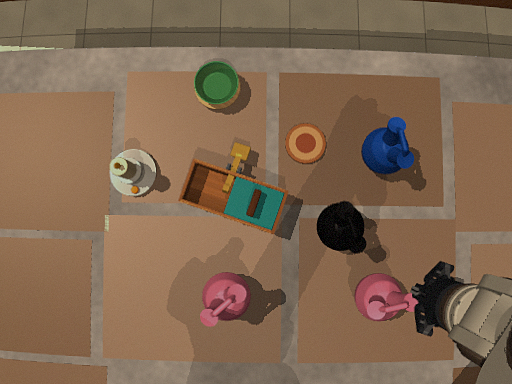

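The top view shows the lid shut with the nose up behind its edge and the paddle down. The vase (340,228), lantern (132,172), coaster (305,143) and dish (217,84) are where they started. The gripper is about 45 mm above the pink vase's top and touches nothing.

```bash
python3 -c "
from workcell import *
print(job_done())"
```

```text
the job is handed in; nothing more can be done
None
```

I slid the lid shut by pushing its grip with the closed fingers, then pressed the brass paddle down. The job was handed in at about 9.4 s.

- **Lid:** I pushed it to its stop, where it did not move as the force rose from 10 to 17 N. The last images put the grip at about box y = -45 mm against the nominal -49 mm. About 2 mm of that looks like an error in my box-origin estimate, because the catch also reads about 2 mm high. The rest is within the calibration and depth noise.
- **Catch:** I pressed the paddle to its stop at about 22 N. After I let go, its top measured 43 mm above the shelf (nominal 42) and the nose about 74 mm (nominal 76), standing behind the lid's edge.
- **Surroundings:** The vase, lantern, coaster and dish look unmoved in the last top view. The vase patch differed more between the first and last pictures than the others did. I put that down to shadow, since the vase stands at the same pixels.
- **Interface:** One move call was refused because its rows lacked the yaw key. It moved nothing, and I sent it again.

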